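Pull the tool-store vent flap shut with the hook pole

TASK

Take the hook pole from its rack, put its hook down through the yellow ring of the open vent flap and pull the flap fully shut with it. Then unhook the pole and lay it back in a free slot of the rack, hook end away from the robot and hanging down as it was, leaving the flap shut.

Things in the scene. Friction and masses are not known exactly. Their poses are not given: they have to be found in the camera images.
- hook_pole: Round wooden pole (16 mm thick, 335 long, 0.25 kg) with a red 24 mm square grip sleeve, 70 long, at its balance point; at the front end a 10 mm steel finger hangs 70 mm below the shaft's axis. Origin: on the finger, 30 mm above its tip. x along the shaft to the hook end, z up. Sleeve centre: x -140, z +40 mm; shaft x -325 to +10. The like bar with a black sleeve has no hook: not wanted.
- rack: Fixed green pole rack, 240 x 230 mm. Origin: centre of its underside; x the way the poles point (hook end +x), z up. Rails along y at x = -90 and +90 mm, tops at z = 95, with pins 32 mm high that part them into two slots, 50 mm wide, centred on y = +55 and -55. One holds the hook pole, the other the plain bar. At rest a pole's axis is at z = 103, the hook pole's origin is at z = 63, x about 140.
- flap (a joint): Angle of the vent flap, an aluminium panel 208 wide, 170 mm high between green posts (272 mm over all, 185 high), hinged along its lower edge 75 mm above the table. 0 = shut (upright, hard stop); grows to 0.95 rad as its top leans away from the robot. A stiff hinge holds it where it is left; moving it takes 1 to 5 N at the ring.
- flap_ring (a point): Centre of the yellow ring by the flap's top edge, on the robot's side: 50 mm inside, 70 outside, 10 thick. Axes turn with the flap: y along the hinge, z up the panel, x through it away from the robot. Hinge line at x +42, z -160 mm from here. The ring lies level when the flap is at 0.3 rad and its hole is open from above throughout. When shut its centre is 235 mm above the table.

How it is judged:
By the outcome, as a careful person would: the job done as asked, in the order asked, and still so for the second after the job is handed in, with the robot touching nothing.
It also fails if it takes over 58 s, if anything falls off the work surface, if the arm or the gripper's body presses on something with over 40 N, if the wrist force passes 120 N, or if a joint passes its speed limit or range.

ROBOT

A 6-joint arm with a two-finger parallel gripper is mounted at the origin on the work surface. World frame = base frame: x ahead of the robot, y to its left, z up, the work surface at z = 0. Lengths are in m, angles in rad, forces in N, time in s.
With the tool pointing down it reaches from about 0.3 to 0.775 m from the base axis. Payload 14.6 kg.
Tool frame: the origin (TCP) lies on the centre line of the jaws, within the pads' length; the fingertips stand 19 mm ahead of it and the grasp point (between the pads) is the TCP (ctrl.tip_reach is the distance from the TCP to the fingertips, in m); x points along the fingers, y is the direction in which the jaws open and shut, and the axes are right-handed (so a half turn about x gives the same grasp; the last joint's range is limited). The gripper opens to 94 mm and grips with 3 to 60 N. Pads are 16 mm wide; open, the fingers measure 119 mm over their backs; the gripper's body (75 mm by 177 mm) begins 78 mm behind the grasp point.
Start: joints at [-1.313, 0.3, 1.521, -0, 1.321, -0.067], TCP at [0.176, -0.521, 0.224] pointing down, gripper open.
Joint ranges: [-3.03, 3.03], [-0.79, 2.21], [0.23, 2.52], [-1.04, 4.18], [0, 3.07], [-2.55, 2.55]. Speed limits (rad/s): [2.22, 2.22, 2.57, 3.14, 3.14, 3.14].

INTERFACE

Orientations are given as [roll, pitch, yaw] about the fixed x, y, z axes, in that order (R = Rz(yaw) Ry(pitch) Rx(roll)).
In Python, from station import ctrl, optics, models gives the robot as it stands. The module is installed in compiled form; this text tells all that it offers.
- The arm moves only by the tool arm_command, never from a script. Its argument "deltas" is a list of rows, each an object with "translation": the shift along the tool's x, y, z in units of 25 mm (1.0 is 25 mm), a list of three; "turn": the turn, a rotation vector about the tool's x, y, z in units of 5 degrees (1.0 is 5 degrees), a list of three. In form: [{"translation": [x, y, z], "turn": [rx, ry, rz]}, ...]. A call has 1 to 12 rows; each row is the pose to reach, as a shift and turn from the pose commanded when the call began, along the tool's axes at that moment; what a row does not reach only later rows make up. A row lasts 1/12 s, in which the tool goes at most 41.7 mm and 7.16 degrees, less where a joint would pass 70% of its speed; a pose out of reach is approached as far as the arm can. A call with a gripper value outside its range is refused whole. "gripper" is the finger opening in mm, from 0 to 94, set as the call begins (left out, the last holds). The fingers move at their own pace and stop on an object; "force" is the grip in N (left out, the last holds). Time passes only in rows, so rows that repeat a pose let the fingers close. It gives the time, the measured TCP pose, the force and the opening at its end, in the units of the state.
- ctrl.get_obs(): the state, without advancing time (a new reading comes with each control period).
- optics.camera(name): name is "scene" or "top" or "wrist"; returns the picture (480x640x3 uint8, red, green, blue); there is no depth.
- optics.get_calibration(name): a dict with "K" (3x3 intrinsics, pixels), "origin" and "orientation" of the camera in the world. Camera axes: x right, y down, z forward; pixel columns grow to the right and rows downward; lengths in m; the calibration is good to about 2 mm. The wrist camera is an equidistant fisheye: a pixel r from the principal point sees the ray r / f radians off the axis. A picture is of the moment at which its call begins: read the wrist's pose just before it. get_calibration takes no time and is no camera call; for the wrist camera it gives the pose at the moment of the call.
- ctrl.hand_in(): hands the job in, once; it reports no verdict.
Trained networks look in the newest picture that a camera, given by its name, has taken for a name from the list of things; names that differ only in an ending like _2 or _b are one class to them, and where a whole thing is asked for, a point or a joint stands for the part that bears it (a point fixed in the world has none). Each returns a list of dicts, best first, with "score" (0 to 1); they miss things now and then, are a little off and sometimes report something else, mostly with a low value. They report only what shows in the picture. A call takes as long as a camera call.
- models.look_for(target, camera): "box" ([left, top, right, bottom] in pixels, round what is visible of it).
- models.cut_out(target, camera): "pixels" (480x640 bool, what is visible of it) and "box" ([left, top, right, bottom] in pixels, round what is visible of it).
- models.mark_of(target, camera): "at" ([column, row] in pixels: a listed point, or the origin of a listed thing).
The state is a dict: "time_s": time; "qpos": joint angles; "joint_vel": joint speeds; "tau": joint torques, N m; "ee_pos": TCP position; "eef_rot": TCP orientation; "force": force on the tool from outside, world axes, zero at the start; "moment": the same for the moment, N m; "grip_width": finger opening in m.
Only numpy, scipy, OpenCV 4.12 (cv2) and the standard library are available. Lean on these libraries where they do the work, as an engineer would, in place of code of your own. Each camera call takes 0.05 s, during which the arm holds its last target.

## Working session

There is one attempt and no reset: what is moved stays moved. The work goes in short steps, Python scripts to look and compute and a tool call to move; the robot and the scene stay as the last step left them, time stands still between calls to the robot, and variables do not carry over. Pictures are saved under pics/ and viewed, and the job is handed in when it is done.

Besides the shell and the picture viewer there is one more tool, called by a JSON object that holds its "name" and its "arguments". arm_command: Moves the arm, as the interface text tells. Its arguments: {"type":"object","properties":{"deltas":{"type":"array"},"gripper":{"type":"number"},"force":{"type":"number"}},"required":["deltas"]}

```bash
mkdir -p pics; ls; cat > h.py <<'E'
import numpy as np, cv2
from scipy.spatial.transform import Rotation as R
from station import ctrl, optics, models
def save(n,img): cv2.imwrite('pics/'+n+'.png',img[:,:,::-1])
E
python3 - <<'E'
from h import *
np.set_printoptions(precision=4,suppress=True)
o=ctrl.get_obs(); print(o)
for c in ("scene","top"):
    save(c+'0',optics.camera(c)); k=optics.get_calibration(c); print(c,k)
    for t in ("hook_pole","rack","flap_ring"):
        r=models.mark_of(t,c); print(c,t,[(np.round(d["at"],1),round(d["score"],2)) for d in r[:3]])
E
```

```text
pics
{'time_s': 0.0, 'qpos': array([-1.3126,  0.3004,  1.5216,  0.    ,  1.3207, -0.0666]), 'joint_vel': array([-0.    ,  0.0003,  0.0015, -0.0005, -0.0021,  0.0018]), 'tau': array([  0.0025, -53.1809, -35.274 ,   0.071 ,   0.0244,  -0.0001]), 'ee_pos': array([ 0.1754, -0.521 ,  0.2239]), 'eef_rot': array([-1.6438,  1.5696,  1.8226]), 'force': array([-0.1323, -0.4032, -0.3557]), 'moment': array([-0.0325,  0.0271, -0.0699]), 'grip_width': 0.09381028161033574}
scene {'K': array([[448.1868,   0.    , 320.9187],
       [  0.    , 448.1868, 241.6983],
       [  0.    ,   0.    ,   1.    ]]), 'origin': array([0.9182, 0.0736, 0.7874]), 'orientation': array([-2.6444, -0.0136,  1.9529])}
scene hook_pole [(array([143.1, 231.8]), 0.82)]
scene rack [(array([218. , 209.9]), 0.83)]
scene flap_ring [(array([452.1, 294.6]), 0.64)]
top {'K': array([[458.9991,   0.    , 317.1611],
       [  0.    , 458.9991, 238.3796],
       [  0.    ,   0.    ,   1.    ]]), 'origin': array([ 0.4283, -0.0647,  1.0056]), 'orientation': array([-2.9386, -0.0025, -1.4855])}
top hook_pole [(array([470.8, 236.8]), 0.68)]
top rack [(array([428.4, 297.5]), 0.73)]
top flap_ring [(array([195.8, 195.6]), 0.78)]
```

View pics/scene0.png

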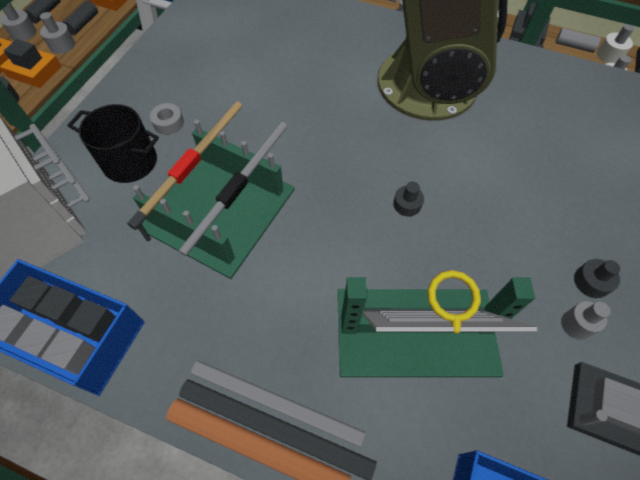

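View pics/top0.png

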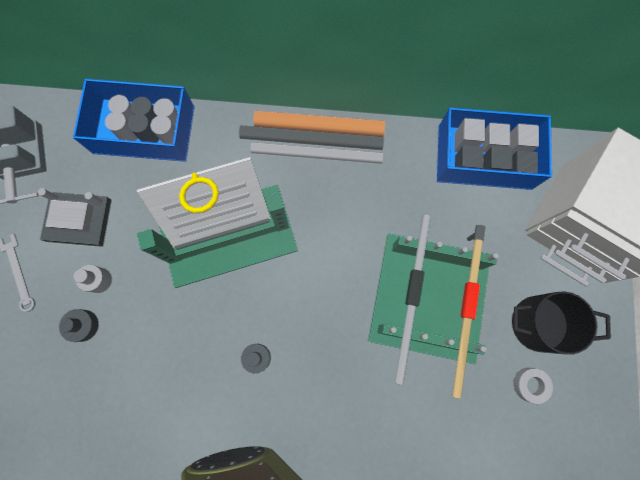

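```bash
cat >> h.py <<'E'
from scipy.optimize import least_squares
CAL={c:optics.get_calibration(c) for c in ("scene","top")}
def proj(c,P):
    k=CAL[c]; Rm=R.from_euler('xyz',k["orientation"]).as_matrix()
    p=(np.atleast_2d(P)-k["origin"])@Rm; p=p@np.array(k["K"]).T
    return p[:,:2]/p[:,2:]
def tri(ps):
    f=lambda X: np.concatenate([(proj(c,X)[0]-np.array(p)) for c,p in ps])
    s=least_squares(f,[0.5,0,0.1]); return s.x,np.abs(s.fun).max()
E
python3 - <<'E'
from h import *
np.set_printoptions(precision=4,suppress=True)
im={c:cv2.imread(f'pics/{c}0.png') for c in("scene","top")}
res={}
for c in im:
    h=cv2.cvtColor(im[c],cv2.COLOR_BGR2HSV)
    for n,lo,hi in (("ring",(25,150,120),(35,255,255)),("red",(0,180,120),(6,255,255)),("wood",(12,60,90),(24,190,255))):
        m=cv2.inRange(h,lo,hi); 
        nl,lab,st,ce=cv2.connectedComponentsWithStats(m)
        idx=np.argsort(-st[1:,4])[:4]+1
        print(c,n,[(st[i].tolist(),ce[i].round(1).tolist()) for i in idx])
        i=idx[0]
        if n=="ring":
            cn=cv2.findContours(((lab==i)*255).astype('uint8'),cv2.RETR_CCOMP,cv2.CHAIN_APPROX_NONE)
            for q,hh in zip(cn[0],cn[1][0]):
                if hh[3]>=0 and len(q)>30: res[c]=cv2.fitEllipse(q); print(c,res[c])
print("ring",tri([(c,res[c][0]) for c in res]))
for c,b in (("scene",(110,80,220,200)),("top",(340,190,200,220))):
    x,y,w,hh=b; save(c+'_rack',cv2.resize(im[c][y:y+hh,x:x+w],None,fx=2.7 if c=="top" else 2.8,fy=2.7 if c=="top" else 2.8,interpolation=cv2.INTER_CUBIC)[:,:,::-1])
E
```

```text
scene ring [([428, 271, 53, 62, 1026], [454.0, 298.2])]
scene ((453.9470520019531, 295.5023498535156), (36.45651626586914, 40.709999084472656), 134.65858459472656)
scene red [([168, 149, 31, 30, 371], [183.0, 163.3])]
scene wood [([167, 400, 182, 80, 3070], [250.5, 444.0]), ([0, 0, 137, 114, 2941], [67.6, 52.9]), ([543, 24, 62, 40, 715], [568.4, 45.6]), ([194, 102, 48, 52, 524], [217.7, 127.3])]
top ring [([179, 173, 39, 40, 545], [197.9, 193.6])]
top ((198.37362670898438, 194.37808227539062), (25.582664489746094, 30.11935043334961), 61.06228256225586)
top red [([461, 282, 19, 37, 486], [470.0, 299.9])]
top wood [([254, 111, 131, 25, 1924], [318.9, 122.6]), ([453, 318, 19, 81, 649], [461.6, 357.8]), ([469, 239, 14, 44, 350], [475.3, 260.5]), ([181, 205, 4, 4, 4], [182.5, 206.5])]
ring (array([0.6464, 0.161 , 0.2364]), np.float64(0.5588210449705855))
```

```bash
python3 - <<'E'
from h import *
E
ls pics
```

```text
scene0.png
scene_rack.png
top0.png
top_rack.png
```

```bash
python3 - <<'E'
from h import *
im={c:cv2.imread(f'pics/{c}0.png') for c in("scene","top")}
for c,b in (("scene",(320,260,230,130)),("top",(125,140,190,150))):
    x,y,w,hh=b; g=cv2.resize(im[c][y:y+hh,x:x+w],None,fx=3.4,fy=3.4,interpolation=cv2.INTER_CUBIC)
    save(c+'_flap',g[:,:,::-1])
E
```

```text
(no output)
```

View pics/scene_flap.png

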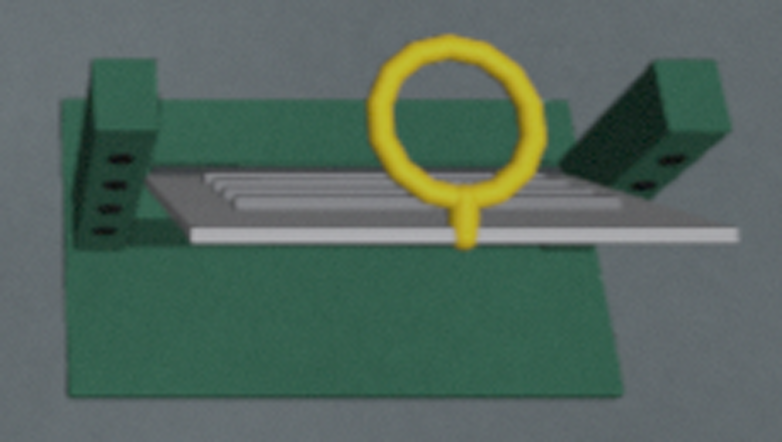

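View pics/top_flap.png

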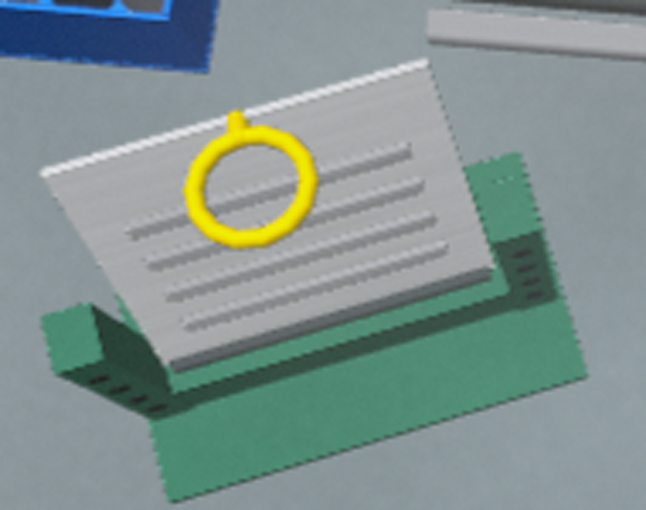

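View pics/top_rack.png

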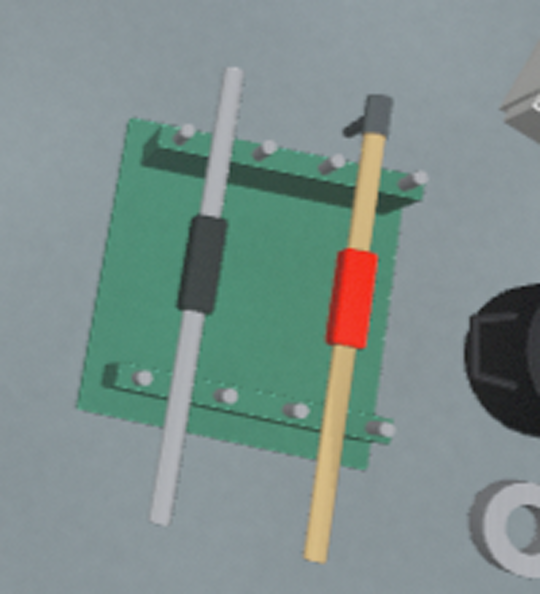

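View pics/scene_rack.png

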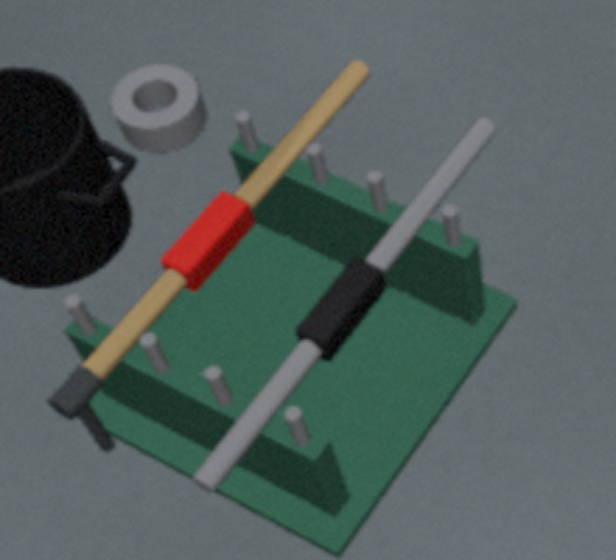

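```bash
cat > fit.py <<'E'
from h import *
np.set_printoptions(precision=4,suppress=True)
A=tri([("scene",(537.1,329.1)),("top",(137.1,190.6))]);B=tri([("scene",(376.2,329.1)),("top",(250.6,158.5))])
print(A,B,np.linalg.norm(A[0]-B[0]))
C=tri([("scene",(453.9,295.5)),("top",(198.4,194.4))])[0]
# joint fit: p = hx,hy(hinge point under ring), yaw, th, oy(panel centre offset along y rel ring)
def model(p):
    hx,hy,yaw,th,oy=p
    def W(px,py,pz):  # panel frame rel hinge -> world
        x=px*np.cos(th)+pz*np.sin(th); z=-px*np.sin(th)+pz*np.cos(th)
        v=R.from_euler('z',yaw).apply([x,py,z]); return v+[hx,hy,0.075]
    return W
def f(p,full=False):
    W=model(p); r=[]
    for P,obs in ((W(-.042,0,.160),(("scene",(453.9,295.5)),("top",(198.4,194.4)))),
                  (W(0,oy_(p)+.104,.170),(("scene",(537.1,329.1)),("top",(137.1,190.6)))),
                  (W(0,oy_(p)-.104,.170),(("scene",(376.2,329.1)),("top",(250.6,158.5))))):
        for c,o in obs: r.append(proj(c,P)[0]-o)
    return np.concatenate(r)
oy_=lambda p:p[4]
if __name__=="__main__":
    for t0 in (.3,.8):
        s=least_squares(f,[.6,.15,.2,t0,0]); print(s.x,s.cost,s.fun.round(1)); W=model(s.x); print("ring",W(-.042,0,.16),C)
E
python3 fit.py
cat > rackfit.py <<'E'
from h import *
np.set_printoptions(precision=4,suppress=True)
T=lambda u,v:("top",(u/2.7+340,v/2.7+190)); S=lambda u,v:("scene",(u/2.8+110,v/2.8+80))
# pins tops: front row (+x) from +y to -y ; top view left=+y
ft=[(187,131),(267,149),(336,162),(418,179)]; bt=[(145,378),(229,396),(301,411),(386,430)]
fs=[(293,413),(212,372),(149,341),(73,302)]; bs=[(450,212),(376,177),(316,150),(242,118)]
F=[];B=[]
for a,b in zip(ft,fs): q=tri([T(*a),S(*b)]); F.append(q[0]); print("F",q)
for a,b in zip(bt,bs): q=tri([T(*a),S(*b)]); B.append(q[0]); print("B",q)
P=np.array(F+B); c=P.mean(0); print("mean",c)
print("yaw x", np.arctan2(*(np.array(F)-np.array(B)).mean(0)[[1,0]]), "len",np.linalg.norm((np.array(F)-np.array(B)).mean(0)))
print("yaw y", np.arctan2(*(F[0]-F[3])[[1,0]])-np.pi/2,np.arctan2(*(B[0]-B[3])[[1,0]])-np.pi/2)
for n,a,b in (("pole back end",T(316,557),S(360,68)),("hook end top",T(380,99),S(66,402)),("red",("top",(470,299.9)),("scene",(183,163.3))),("black",T(202,265),S(341,308)),("bar back",T(160,520),S(487,126)),("bar front",T(233,72),S(208,482)),("tip",T(351,128),S(106,445))): print(n,tri([a,b]))
E
python3 rackfit.py
```

```text
(array([0.6467, 0.2734, 0.2271]), np.float64(1.0631905660524694)) (array([0.7244, 0.0803, 0.2246]), np.float64(0.741934508790564)) 0.20813341230034146
[0.6137 0.1477 0.3831 0.4735 0.0003] 1.8198645623529845 [-0.4  0.1 -0.6 -0.2 -1.   0.  -0.9  0.1 -0.3 -0.5 -1.  -0.2]
ring [0.6467 0.161  0.2366] [0.6464 0.1609 0.2363]
[0.6137 0.1477 0.3831 0.4735 0.0003] 1.8198645623529428 [-0.4  0.1 -0.6 -0.2 -1.   0.  -0.9  0.1 -0.3 -0.5 -1.  -0.2]
ring [0.6467 0.161  0.2366] [0.6464 0.1609 0.2363]
F (array([ 0.6242, -0.2309,  0.124 ]), np.float64(0.29785765153349075))
F (array([ 0.6166, -0.2907,  0.1232]), np.float64(0.32583939147377805))
F (array([ 0.6112, -0.3403,  0.122 ]), np.float64(0.12167175280171705))
F (array([ 0.6039, -0.4   ,  0.1225]), np.float64(0.15308119623290395))
B (array([ 0.4457, -0.2094,  0.1228]), np.float64(0.538679351178871))
B (array([ 0.4384, -0.2681,  0.124 ]), np.float64(0.537738850083997))
B (array([ 0.4322, -0.3181,  0.1232]), np.float64(0.8478720925269272))
B (array([ 0.4249, -0.3788,  0.1222]), np.float64(0.11151365340569441))
mean [ 0.5246 -0.3045  0.123 ]
yaw x -0.12186808136843637 len 0.18005500689711829
yaw y -0.1195425892828963 -0.12224474760382753
pole back end (array([ 0.3342, -0.3371,  0.1031]), np.float64(0.7539667364403044))
hook end top (array([ 0.6638, -0.3749,  0.1069]), np.float64(1.0311567569900717))
red (array([ 0.5165, -0.3576,  0.1108]), np.float64(0.4509200132555975))
black (array([ 0.5306, -0.2507,  0.1006]), np.float64(0.27327822195263707))
bar back (array([ 0.3495, -0.2276,  0.1023]), np.float64(0.945304372507735))
bar front (array([ 0.6772, -0.2668,  0.101 ]), np.float64(0.7776807985441678))
tip (array([ 0.6564, -0.3764,  0.0375]), np.float64(0.847467786738946))
```

```bash
python3 - <<'E'
from h import *
np.set_printoptions(precision=4,suppress=True)
print("pot rim",tri([("top",(553,320)),("scene",(113,133))]))
print("pot handle",tri([("top",(516,318)),("scene",(153,140))]))
im={c:cv2.imread(f'pics/{c}0.png') for c in("scene","top")}
a=cv2.resize(im["top"][110:420,440:640],None,fx=1.9,fy=1.9); b=cv2.resize(im["scene"][90:320,0:200],None,fx=2,fy=2)
h=max(a.shape[0],b.shape[0]); z=np.zeros((h,a.shape[1]+b.shape[1],3),'uint8'); z[:a.shape[0],:a.shape[1]]=a; z[:b.shape[0],a.shape[1]:]=b
save('cab',z[:,:,::-1])
save('wrist0',optics.camera('wrist'))
E
```

```text
pot rim (array([ 0.4951, -0.5278,  0.0984]), np.float64(2.7831208656844524))
pot handle (array([ 0.4882, -0.4449,  0.1084]), np.float64(0.9994659969997031))
```

View pics/cab.png

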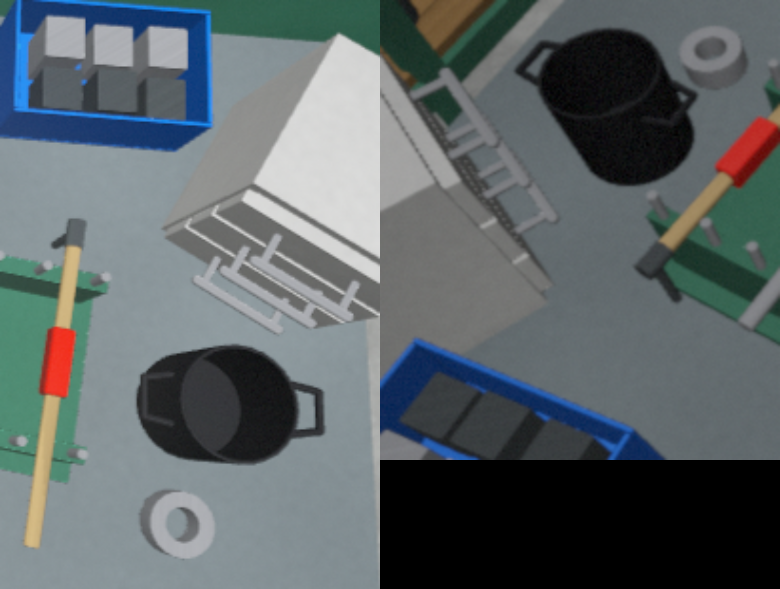

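View pics/wrist0.png

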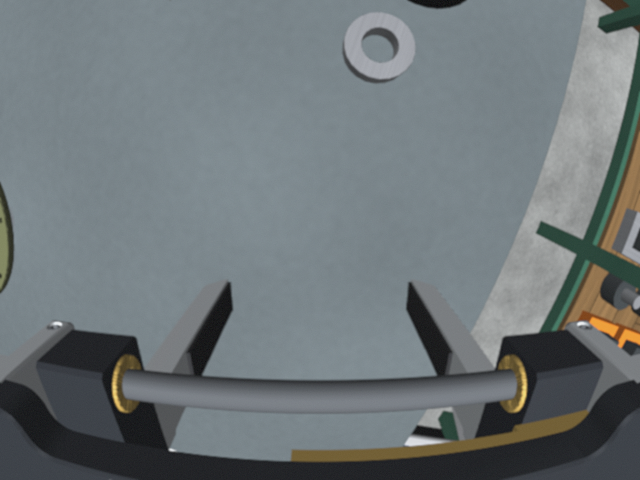

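```bash
cat > plan.py <<'E'
from h import *
np.set_printoptions(precision=3,suppress=True)
def Rt(yaw,sgn=1):
    # pole dir d=(cos,sin,0); tool x down, tool y = sgn*lateral left
    l=sgn*np.array([-np.sin(yaw),np.cos(yaw),0]); x=np.array([0,0,-1.]); return np.column_stack([x,l,np.cross(x,l)])
def plan(wps,sgn=1,start=None):
    """wps: (x,y,z,poleyaw)"""
    o=ctrl.get_obs(); R0=R.from_euler('xyz',o["eef_rot"]).as_matrix(); p0=o["ee_pos"]
    if start is not None: p0=np.array(start[:3]); R0=Rt(start[3],sgn)
    print("t",round(o["time_s"],2),"p",o["ee_pos"],"q",o["qpos"],"F",o["force"],"w",o["grip_width"]); print("tool axes",R0.round(4).tolist())
    for w in wps:
        tr=R0.T@(np.array(w[:3])-p0)/.025; rv=R.from_matrix(R0.T@Rt(w[3],sgn)).as_rotvec(degrees=True)/5
        print("->",w,"tr",tr,"turn",rv)
E
python3 - <<'E'
from plan import *
for s in (1,-1): plan([(.40,-.43,.33,-.116),(.5165,-.3578,.25,-.116),(.5165,-.3578,.103,-.116)],s)
E
```

```text
t 0.45 p [ 0.175 -0.521  0.224] q [-1.313  0.3    1.521 -0.     1.321 -0.067] F [ 0.445 -0.238  0.401] w 0.09416987998184279
tool axes [[-0.0, 0.3191, -0.9477], [0.0001, -0.9477, -0.3191], [-1.0, -0.0001, -0.0]]
-> (0.4, -0.43, 0.33, -0.116) tr [-4.224 -0.593 -9.675] turn [-30.949  -0.001   0.   ]
-> (0.5165, -0.3578, 0.25, -0.116) tr [ -1.023  -1.843 -15.013] turn [-30.949  -0.001   0.   ]
-> (0.5165, -0.3578, 0.103, -0.116) tr [  4.857  -1.842 -15.013] turn [-30.949  -0.001   0.   ]
t 0.45 p [ 0.175 -0.521  0.224] q [-1.313  0.3    1.521 -0.     1.321 -0.067] F [ 0.445 -0.238  0.401] w 0.09416987998184279
tool axes [[-0.0, 0.3191, -0.9477], [0.0001, -0.9477, -0.3191], [-1.0, -0.0001, -0.0]]
-> (0.4, -0.43, 0.33, -0.116) tr [-4.224 -0.593 -9.675] turn [5.051 0.    0.001]
-> (0.5165, -0.3578, 0.25, -0.116) tr [ -1.023  -1.843 -15.013] turn [5.051 0.    0.001]
-> (0.5165, -0.3578, 0.103, -0.116) tr [  4.857  -1.842 -15.013] turn [5.051 0.    0.001]
```

{"name": "arm_command", "arguments": {"deltas": [{"translation": [-1.6, 0, -0.8], "turn": [0.4, 0, 0]}, {"translation": [-3, -0.1, -1.8], "turn": [1, 0, 0]}, {"translation": [-3.6, -0.3, -3], "turn": [1.6, 0, 0]}, {"translation": [-4, -0.4, -4.3], "turn": [2.2, 0, 0]}, {"translation": [-4.2, -0.6, -5.8], "turn": [2.8, 0, 0]}, {"translation": [-4.2, -0.8, -7.3], "turn": [3.4, 0, 0]}, {"translation": [-4.2, -1, -8.8], "turn": [4, 0, 0]}, {"translation": [-4.2, -1.2, -10.3], "turn": [4.6, 0, 0]}, {"translation": [-4.2, -1.4, -11.8], "turn": [5.05, 0, 0]}, {"translation": [-3.8, -1.6, -13.2], "turn": [5.05, 0, 0]}, {"translation": [-3, -1.84, -14.4], "turn": [5.05, 0, 0]}, {"translation": [-1.5, -1.84, -15.01], "turn": [5.05, 0, 0]}], "gripper": 54, "force": 60}}

```text
time_s: 1.45
ee_pos: [0.5199, -0.3561, 0.2645]
eef_rot: [2.671, 1.564, -0.584]
force: [0.9, 0.0, 0.5]
grip_width: 0.054
```

```bash
python3 - <<'E'
from plan import *
plan([(.5165,-.3578,.103,-.116)],-1)
save('wrist1',optics.camera('wrist')); save('top1',optics.camera('top'))
E
```

```text
t 1.45 p [ 0.52  -0.356  0.264] q [-0.659  0.455  1.217  0.     1.463  1.025] F [0.864 0.008 0.529] w 0.05397135092664816
tool axes [[0.0053, -0.1131, -0.9936], [-0.0035, -0.9936, 0.1131], [-1.0, 0.0029, -0.0057]]
-> (0.5165, -0.3578, 0.103, -0.116) tr [6.458 0.064 0.165] turn [ 0.03  -0.065 -0.033]
```

View pics/wrist1.png

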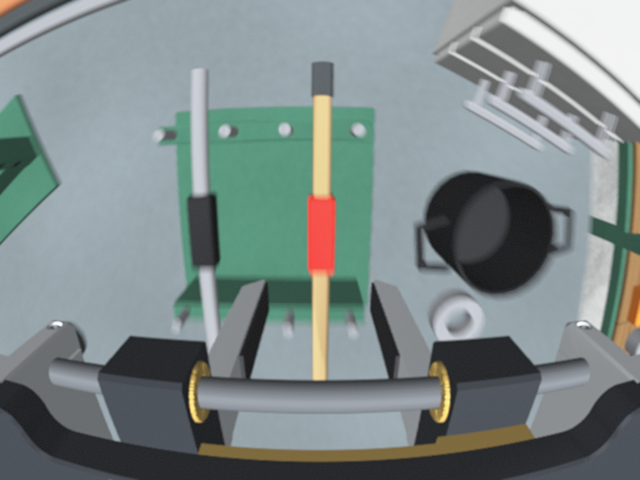

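{"name": "arm_command", "arguments": {"deltas": [{"translation": [1, 0, 0], "turn": [0, 0, 0]}, {"translation": [2.2, 0, 0], "turn": [0, 0, 0]}, {"translation": [3.4, 0, 0], "turn": [0, 0, 0]}, {"translation": [4.4, 0, 0], "turn": [0, 0, 0]}, {"translation": [5.2, 0, 0], "turn": [0, 0, 0]}, {"translation": [5.8, 0, 0], "turn": [0, 0, 0]}, {"translation": [6.2, 0, 0], "turn": [0, 0, 0]}, {"translation": [6.34, 0, 0], "turn": [0, 0, 0]}, {"translation": [6.34, 0, 0], "turn": [0, 0, 0]}]}}

```text
time_s: 2.3
ee_pos: [0.5162, -0.3584, 0.104]
eef_rot: [2.358, 1.571, -0.9]
force: [0.5, 0.3, 0.2]
grip_width: 0.0543
```

```bash
python3 - <<'E'
from plan import *
plan([(.5165,-.3578,.103,-.116)],-1)
save('wrist2',optics.camera('wrist'))
E
```

```text
t 2.3 p [ 0.516 -0.358  0.104] q [-0.665  0.587  1.401 -0.     1.153  1.022] F [0.504 0.29  0.183] w 0.05433241410806637
tool axes [[0.0001, -0.1162, -0.9932], [-0.0001, -0.9932, 0.1162], [-1.0, 0.0001, -0.0001]]
-> (0.5165, -0.3578, 0.103, -0.116) tr [ 0.038 -0.027 -0.008] turn [-0.005 -0.001 -0.001]
```

View pics/wrist2.png

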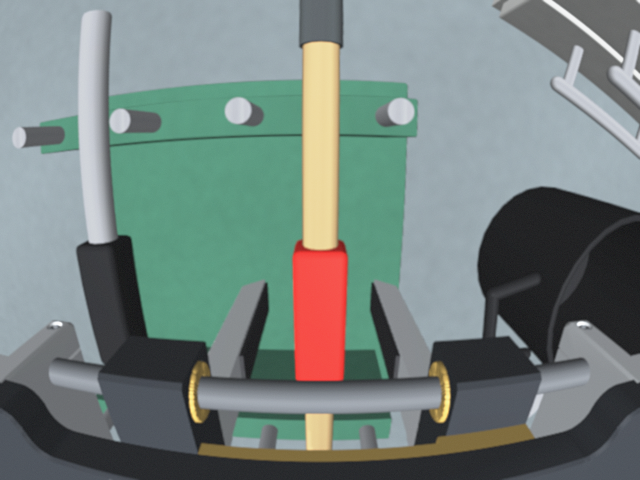

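{"name": "arm_command", "arguments": {"deltas": [{"translation": [0, 0, 0], "turn": [0, 0, 0]}, {"translation": [0, 0, 0], "turn": [0, 0, 0]}, {"translation": [0, 0, 0], "turn": [0, 0, 0]}, {"translation": [0, 0, 0], "turn": [0, 0, 0]}, {"translation": [0, 0, 0], "turn": [0, 0, 0]}, {"translation": [0, 0, 0], "turn": [0, 0, 0]}], "gripper": 0, "force": 60}}

```text
time_s: 2.85
ee_pos: [0.5165, -0.358, 0.1037]
eef_rot: [2.456, 1.57, -0.801]
force: [-0.7, 1.3, 3.0]
grip_width: 0.0237
```

```bash
python3 - <<'E'
from plan import *
c=np.cos(.383);s=np.sin(.383)
plan([(.5165,-.3578,.36,-.116),(.6467-.14*c,.161-.14*s,.37,.383)],-1)
E
```

```text
t 2.85 p [ 0.517 -0.358  0.104] q [-0.664  0.587  1.402 -0.     1.152  1.022] F [-0.7    1.277  2.983] w 0.02367459229202394
tool axes [[0.0002, -0.1156, -0.9933], [-0.0003, -0.9933, 0.1156], [-1.0, 0.0002, -0.0003]]
-> (0.5165, -0.3578, 0.36, -0.116) tr [-10.251  -0.004  -0.001] turn [ 0.001 -0.003 -0.003]
-> (np.float64(0.5168433224410439), np.float64(0.10868132940001922), 0.37, 0.383) tr [-10.656 -18.54    2.143] turn [-5.717 -0.002 -0.003]
```

{"name": "arm_command", "arguments": {"deltas": [{"translation": [-0.3, 0, 0], "turn": [0, 0, 0]}, {"translation": [-1, 0, 0], "turn": [0, 0, 0]}, {"translation": [-2, 0, 0], "turn": [0, 0, 0]}, {"translation": [-3.2, 0, 0], "turn": [0, 0, 0]}, {"translation": [-4.5, 0, 0], "turn": [0, 0, 0]}, {"translation": [-5.8, 0, 0], "turn": [0, 0, 0]}, {"translation": [-7.1, 0, 0], "turn": [0, 0, 0]}, {"translation": [-8.4, 0, 0], "turn": [0, 0, 0]}, {"translation": [-9.5, 0, 0], "turn": [0, 0, 0]}, {"translation": [-10.3, 0, 0], "turn": [0, 0, 0]}, {"translation": [-10.6, 0, 0], "turn": [0, 0, 0]}]}}

```text
time_s: 3.77
ee_pos: [0.5165, -0.3579, 0.3721]
eef_rot: [2.596, 1.567, -0.662]
force: [0.3, -0.3, -2.9]
grip_width: 0.0239
```

```bash
python3 - <<'E'
from plan import *
c=np.cos(.383);s=np.sin(.383)
plan([(.6467-.14*c,.161-.14*s,.37,.383)],-1)
E
```

```text
t 3.77 p [ 0.517 -0.358  0.372] q [-0.664  0.431  1.011  0.     1.696  1.022] F [ 0.35  -0.275 -2.925] w 0.023899406720282367
tool axes [[0.0033, -0.1156, -0.9933], [-0.0026, -0.9933, 0.1155], [-1.0, 0.0022, -0.0036]]
-> (np.float64(0.5168433224410439), np.float64(0.10868132940001922), 0.37, 0.383) tr [  0.036 -18.54    2.144] turn [-5.716 -0.034 -0.034]
```

{"name": "arm_command", "arguments": {"deltas": [{"translation": [0, -0.5, 0.05], "turn": [-0.1, 0, 0]}, {"translation": [0, -1.5, 0.2], "turn": [-0.4, 0, 0]}, {"translation": [0, -3, 0.4], "turn": [-0.9, 0, 0]}, {"translation": [0, -4.6, 0.6], "turn": [-1.4, 0, 0]}, {"translation": [0, -6.2, 0.8], "turn": [-1.9, 0, 0]}, {"translation": [0, -7.8, 1], "turn": [-2.4, 0, 0]}, {"translation": [0, -9.4, 1.2], "turn": [-2.9, 0, 0]}, {"translation": [0, -11, 1.4], "turn": [-3.4, 0, 0]}, {"translation": [0, -12.6, 1.6], "turn": [-3.9, 0, 0]}, {"translation": [0, -14.2, 1.75], "turn": [-4.4, 0, 0]}, {"translation": [0, -15.7, 1.9], "turn": [-4.9, 0, 0]}, {"translation": [0, -17, 2.03], "turn": [-5.3, 0, 0]}]}}

```text
time_s: 4.77
ee_pos: [0.5145, 0.0725, 0.3676]
eef_rot: [-0.407, 1.569, 3.085]
force: [0.6, 0.6, -3.1]
grip_width: 0.0237
```

```bash
python3 - <<'E'
from plan import *
c=np.cos(.383);s=np.sin(.383)
plan([(.6467-.14*c,.161-.14*s,.37,.383)],-1)
E
```

```text
t 4.77 p [0.514 0.073 0.368] q [0.069 0.165 1.36  0.    1.618 1.291] F [ 0.552  0.555 -3.133] w 0.023657493799461606
tool axes [[-0.0014, 0.3427, -0.9395], [0.0001, -0.9395, -0.3427], [-1.0, -0.0006, 0.0013]]
-> (np.float64(0.5168433224410439), np.float64(0.10868132940001922), 0.37, 0.383) tr [-0.095 -1.326 -0.585] turn [-0.381  0.015  0.007]
```

{"name": "arm_command", "arguments": {"deltas": [{"translation": [0, -0.8, -0.3], "turn": [-0.2, 0, 0]}, {"translation": [0, -1.3, -0.52], "turn": [-0.4, 0, 0]}, {"translation": [0, -1.43, -0.585], "turn": [-0.42, 0, 0]}, {"translation": [0, -1.43, -0.585], "turn": [-0.42, 0, 0]}, {"translation": [0, -1.43, -0.585], "turn": [-0.42, 0, 0]}, {"translation": [0, -1.43, -0.585], "turn": [-0.42, 0, 0]}]}}

```text
time_s: 5.27
ee_pos: [0.5168, 0.1077, 0.3682]
eef_rot: [0.117, 1.57, -2.643]
force: [0.1, -0.1, -2.7]
grip_width: 0.0238
```

```bash
python3 - <<'E'
from plan import *
c=np.cos(.383);s=np.sin(.383)
plan([(.6467-.14*c,.161-.14*s,.285,.383)],-1)
for c in("wrist","top","scene"): save(c+'3',optics.camera(c))
im=cv2.imread('pics/scene3.png'); save('scene3c',cv2.resize(im[180:400,320:560],None,fx=3,fy=3,interpolation=cv2.INTER_CUBIC)[:,:,::-1][:600])
im=cv2.imread('pics/top3.png'); save('top3c',cv2.resize(im[120:320,120:360],None,fx=3,fy=3,interpolation=cv2.INTER_CUBIC)[:,:,::-1])
E
```

```text
t 5.27 p [0.517 0.108 0.368] q [ 0.136  0.184  1.336 -0.     1.622  1.325] F [ 0.13  -0.107 -2.694] w 0.02378139931092416
tool axes [[-0.0004, 0.3726, -0.928], [-0.0002, -0.928, -0.3726], [-1.0, 0.0001, 0.0004]]
-> (np.float64(0.5168433224410439), np.float64(0.10868132940001922), 0.285, 0.383) tr [ 3.33  -0.035 -0.017] turn [-0.014  0.005 -0.001]
```

View pics/scene3c.png

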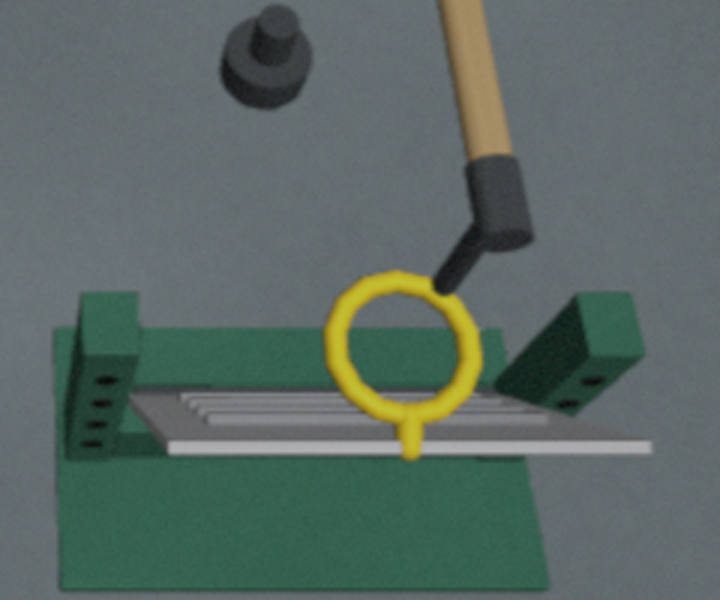

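View pics/top3c.png

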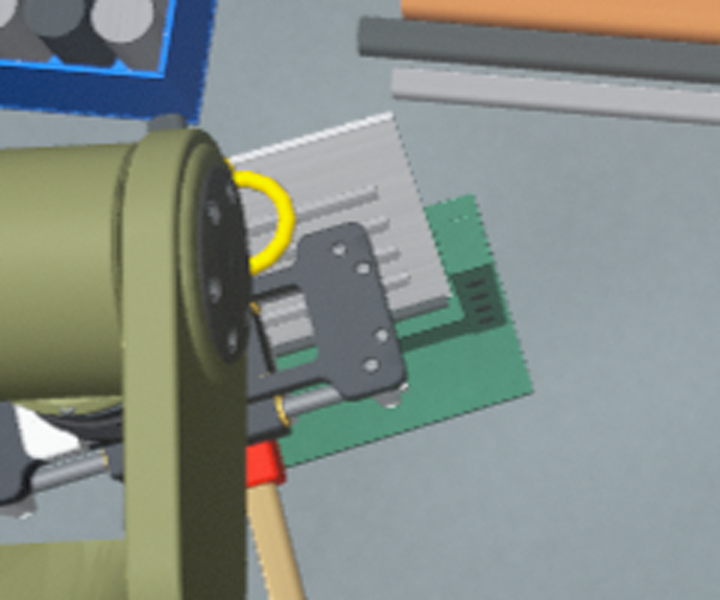

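View pics/wrist3.png

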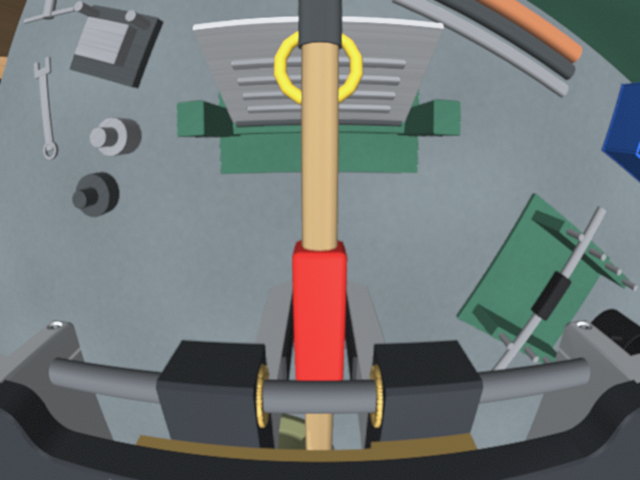

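```bash
python3 - <<'E'
from plan import *
y=.383-.002
d=np.array([np.cos(y),np.sin(y),0]); p=np.array([.5168,.1077,.3682])
print(proj("scene",p+.14*d+[0,0,-.07]), "obs ~468.3,275.7 (tip edge)")
print(proj("scene",p+.15*d), "obs shaft end centre",(503/3+320, 237/3+180))
print(proj("scene",p+.14*d+[0,0,-.008]), "obs finger root",(478/3+320,232/3+180))
E
```

```text
[[466.606 276.183]] obs ~468.3,275.7 (tip edge)
[[488.025 257.619]] obs shaft end centre (487.66666666666663, 259.0)
[[483.846 252.608]] obs finger root (479.33333333333337, 257.3333333333333)
```

{"name": "arm_command", "arguments": {"deltas": [{"translation": [0.4, -0.02, -0.02], "turn": [0, 0, 0]}, {"translation": [0.9, -0.03, -0.02], "turn": [0, 0, 0]}, {"translation": [1.3, -0.03, -0.02], "turn": [0, 0, 0]}, {"translation": [1.7, -0.03, -0.02], "turn": [0, 0, 0]}, {"translation": [2, -0.03, -0.02], "turn": [0, 0, 0]}, {"translation": [2.3, -0.03, -0.02], "turn": [0, 0, 0]}, {"translation": [2.3, -0.03, -0.02], "turn": [0, 0, 0]}]}}

```text
time_s: 6.0
ee_pos: [0.5167, 0.1095, 0.3093]
eef_rot: [-0.227, 1.569, -2.985]
force: [1.2, 0.3, -3.2]
grip_width: 0.0235
```

```bash
python3 - <<'E'
from plan import *
c=np.cos(.383);s=np.sin(.383)
plan([(.6467-.14*c,.161-.14*s,.2816,.383)],-1)
for c in("wrist","scene"): save(c+'4',optics.camera(c))
im=cv2.imread('pics/scene4.png'); a=cv2.resize(im[220:370,370:520],None,fx=2.6,fy=2.6,interpolation=cv2.INTER_CUBIC)
im=cv2.imread('pics/wrist4.png'); b=cv2.resize(im[0:150,245:395],None,fx=2.6,fy=2.6,interpolation=cv2.INTER_CUBIC)
save('c4',np.hstack([a,b])[:,:,::-1])
E
```

```text
t 6.0 p [0.517 0.11  0.309] q [ 0.14   0.201  1.449 -0.     1.494  1.327] F [ 1.179  0.338 -3.154] w 0.02345362314326942
tool axes [[-0.0021, 0.3739, -0.9275], [-0.0003, -0.9275, -0.3739], [-1.0, -0.0005, 0.002]]
-> (np.float64(0.5168433224410439), np.float64(0.10868132940001922), 0.2816, 0.383) tr [1.11  0.034 0.004] turn [0.003 0.023 0.005]
```

View pics/c4.png

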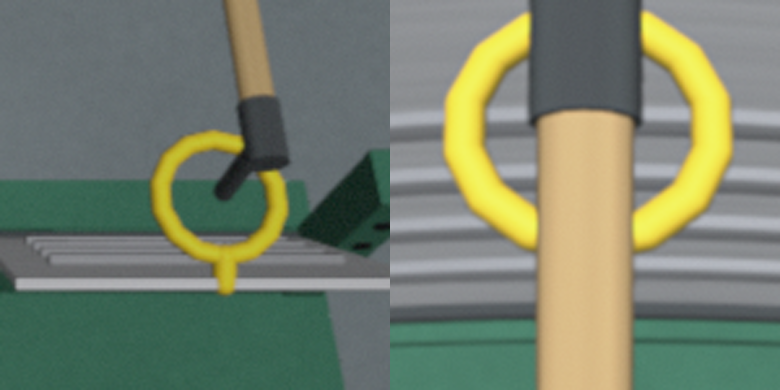

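{"name": "arm_command", "arguments": {"deltas": [{"translation": [0.3, 0.03, 0], "turn": [0, 0, 0]}, {"translation": [0.6, 0.03, 0], "turn": [0, 0, 0]}, {"translation": [0.9, 0.03, 0], "turn": [0, 0, 0]}, {"translation": [1.15, 0.03, 0], "turn": [0, 0, 0]}, {"translation": [1.3, 0.03, 0], "turn": [0, 0, 0]}, {"translation": [1.34, 0.03, 0], "turn": [0, 0, 0]}, {"translation": [1.34, 0.03, 0], "turn": [0, 0, 0]}]}}

```text
time_s: 6.68
ee_pos: [0.5172, 0.1089, 0.2772]
eef_rot: [-0.3, 1.57, -3.059]
force: [-0.2, 0.3, -1.8]
grip_width: 0.0236
```

```bash
python3 - <<'E'
from plan import *
c=np.cos(.383);s=np.sin(.383)
plan([(.6467-.14*c,.161-.14*s,.277,.383)],-1)
for c in("wrist","scene"): save(c+'5',optics.camera(c))
im=cv2.imread('pics/scene5.png'); a=cv2.resize(im[220:370,370:520],None,fx=2.6,fy=2.6,interpolation=cv2.INTER_CUBIC)
im=cv2.imread('pics/wrist5.png'); b=cv2.resize(im[0:150,245:395],None,fx=2.6,fy=2.6,interpolation=cv2.INTER_CUBIC)
save('c5',np.hstack([a,b])[:,:,::-1])
E
```

```text
t 6.68 p [0.517 0.109 0.277] q [0.138 0.216 1.503 0.    1.423 1.326] F [-0.218  0.285 -1.789] w 0.023583922117660056
tool axes [[-0.0005, 0.3739, -0.9275], [-0.0, -0.9275, -0.3739], [-1.0, -0.0001, 0.0004]]
-> (np.float64(0.5168433224410439), np.float64(0.10868132940001922), 0.277, 0.383) tr [0.007 0.001 0.017] turn [0.003 0.005 0.002]
```

View pics/c5.png

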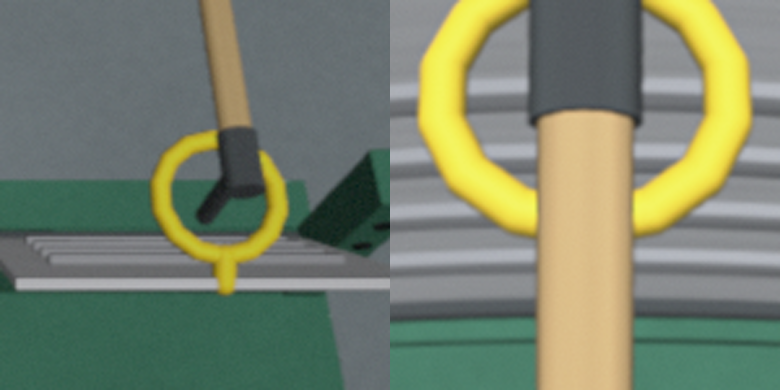

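{"name": "arm_command", "arguments": {"deltas": [{"translation": [0, 0, 0.25], "turn": [0, 0, 0]}, {"translation": [0, 0, 0.5], "turn": [0, 0, 0]}, {"translation": [0, 0, 0.75], "turn": [0, 0, 0]}, {"translation": [0, 0, 1], "turn": [0, 0, 0]}, {"translation": [0, 0, 1.25], "turn": [0, 0, 0]}, {"translation": [0, 0, 1.5], "turn": [0, 0, 0]}, {"translation": [0, 0, 1.75], "turn": [0, 0, 0]}, {"translation": [0, 0, 2], "turn": [0, 0, 0]}, {"translation": [0, 0, 2.25], "turn": [0, 0, 0]}, {"translation": [0, 0, 2.5], "turn": [0, 0, 0]}, {"translation": [0, 0, 2.75], "turn": [0, 0, 0]}, {"translation": [0, 0, 3], "turn": [0, 0, 0]}]}}

```text
time_s: 7.78
ee_pos: [0.4471, 0.0806, 0.2774]
eef_rot: [-0.564, 1.571, 2.961]
force: [2.9, 0.4, -5.1]
grip_width: 0.0234
```

{"name": "arm_command", "arguments": {"deltas": [{"translation": [0, 0, 0.2], "turn": [0, 0, 0]}, {"translation": [0, 0, 0.4], "turn": [0, 0, 0]}, {"translation": [0, 0, 0.6], "turn": [0, 0, 0]}, {"translation": [0, 0, 0.7], "turn": [0, 0, 0]}, {"translation": [0, 0, 0.7], "turn": [0, 0, 0]}]}}

```text
time_s: 8.2
ee_pos: [0.4311, 0.0741, 0.2776]
eef_rot: [1.161, 1.571, -1.597]
force: [0.3, -0.2, -3.0]
grip_width: 0.0236
```

```bash
python3 - <<'E'
from plan import *
plan([],-1)
for c in("wrist","scene"): save(c+'6',optics.camera(c))
im=cv2.imread('pics/scene6.png'); a=cv2.resize(im[200:390,330:540],None,fx=1.9,fy=1.9,interpolation=cv2.INTER_CUBIC)
im=cv2.imread('pics/wrist6.png'); b=cv2.resize(im[0:190,215:425],None,fx=1.9,fy=1.9,interpolation=cv2.INTER_CUBIC)
save('c6',np.hstack([a,b])[:,:,::-1])
E
```

```text
t 8.2 p [0.431 0.074 0.278] q [ 0.087  0.004  1.737 -0.     1.401  1.274] F [ 0.286 -0.164 -2.999] w 0.02356166656870609
tool axes [[-0.0, 0.3738, -0.9275], [-0.0001, -0.9275, -0.3738], [-1.0, 0.0001, 0.0]]
```

View pics/c6.png

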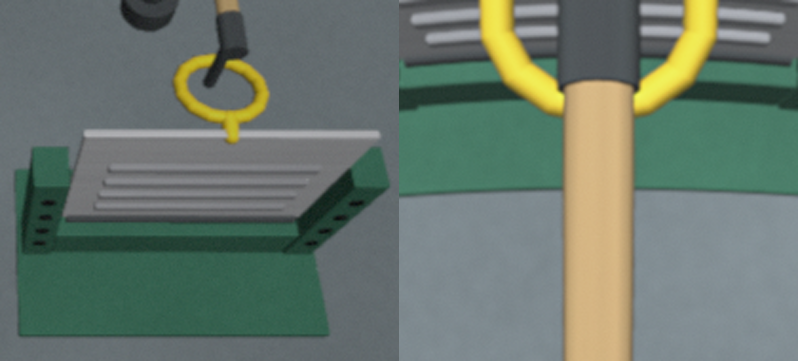

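{"name": "arm_command", "arguments": {"deltas": [{"translation": [0, 0, 0.1], "turn": [0, 0, 0]}, {"translation": [0, 0, 0.2], "turn": [0, 0, 0]}, {"translation": [0, 0, 0.24], "turn": [0, 0, 0]}]}}

```text
time_s: 8.55
ee_pos: [0.4284, 0.0731, 0.2774]
eef_rot: [3.131, 1.563, 0.373]
force: [37.9, 15.1, -21.6]
grip_width: 0.0238
```

{"name": "arm_command", "arguments": {"deltas": [{"translation": [0, 0, 0.06], "turn": [0, 0, 0]}, {"translation": [0, 0, 0.12], "turn": [0, 0, 0]}, {"translation": [0, 0, 0.12], "turn": [0, 0, 0]}]}}

```text
time_s: 8.8
ee_pos: [0.427, 0.0726, 0.2772]
eef_rot: [3.135, 1.559, 0.377]
force: [46.5, 18.1, -26.3]
grip_width: 0.0236
```

{"name": "arm_command", "arguments": {"deltas": [{"translation": [0, 0, 0.06], "turn": [0, 0, 0]}, {"translation": [0, 0, 0.12], "turn": [0, 0, 0]}, {"translation": [0, 0, 0.12], "turn": [0, 0, 0]}]}}

```text
time_s: 9.05
ee_pos: [0.4243, 0.0714, 0.2773]
eef_rot: [3.134, 1.559, 0.376]
force: [45.9, 18.6, -25.1]
grip_width: 0.0239
```

{"name": "arm_command", "arguments": {"deltas": [{"translation": [0, 0, -0.15], "turn": [0, 0, 0]}, {"translation": [0, 0, -0.3], "turn": [0, 0, 0]}, {"translation": [0, 0, -0.45], "turn": [0, 0, 0]}, {"translation": [0, 0, -0.6], "turn": [0, 0, 0]}, {"translation": [0, 0, -0.6], "turn": [0, 0, 0]}]}}

```text
time_s: 9.47
ee_pos: [0.4346, 0.0756, 0.2774]
eef_rot: [-0.106, 1.571, -2.864]
force: [-0.2, 0.4, -3.6]
grip_width: 0.0238
```

```bash
python3 - <<'E'
from plan import *
plan([],-1)
for c in("wrist","scene","top"): save(c+'7',optics.camera(c))
im=cv2.imread('pics/scene7.png'); a=cv2.resize(im[180:330,370:530],None,fx=4.8,fy=4,interpolation=cv2.INTER_CUBIC)
save('c7',a[:,:,::-1])
E
```

```text
t 9.47 p [0.435 0.076 0.277] q [ 0.089  0.013  1.728 -0.     1.4    1.277] F [-0.24   0.363 -3.561] w 0.023803965984357675
tool axes [[-0.0002, 0.374, -0.9274], [-0.0001, -0.9274, -0.374], [-1.0, -0.0, 0.0002]]
```

View pics/c7.png

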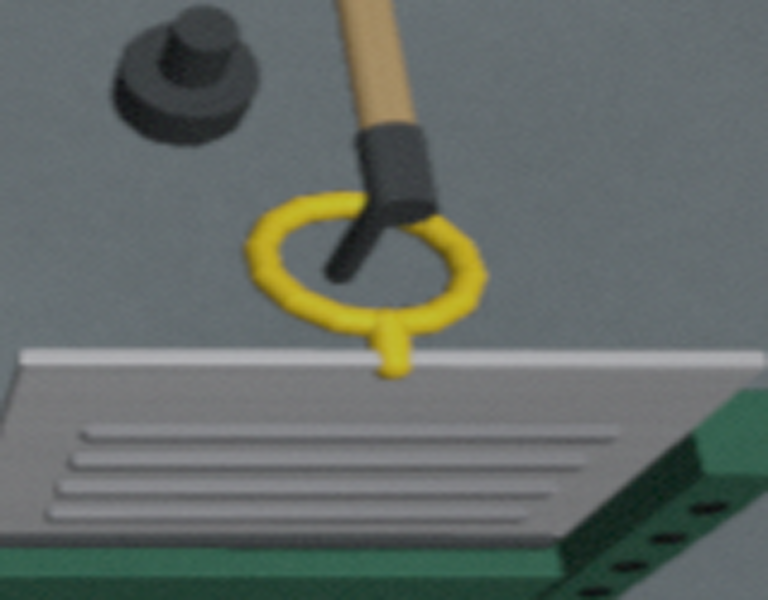

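View pics/wrist7.png

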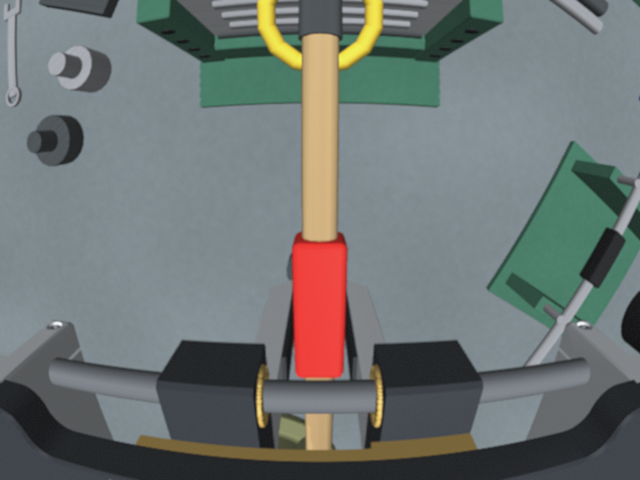

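View pics/scene7.png

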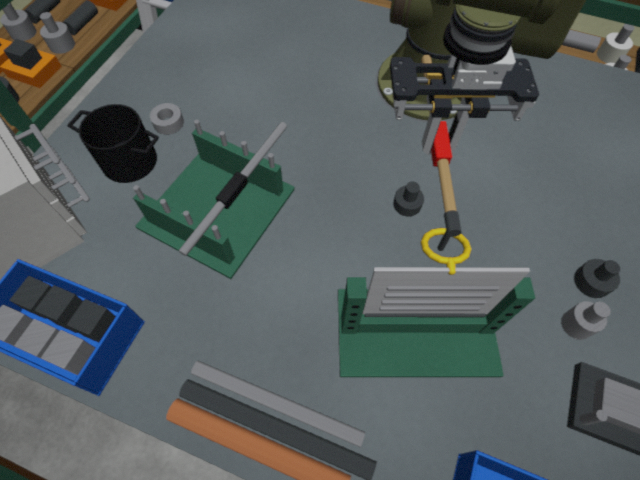

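```bash
python3 - <<'E'
from plan import *
from fit import model,proj,least_squares
P=[.6137,.1477,.3831,0,.0003]
def pr(th,c="scene"):
    W=model(P[:3]+[th,P[4]]); return np.vstack([proj(c,W(-.042,0,.16)),proj(c,W(0,.104,.17)),proj(c,W(0,-.104,.17))])
print(pr(0.)); print(pr(.05)); 
im=cv2.imread('pics/scene7.png'); h=cv2.cvtColor(im,cv2.COLOR_BGR2HSV); m=cv2.inRange(h,(25,130,100),(35,255,255)); ys,xs=np.nonzero(m); print("ring box",xs.min(),xs.max(),ys.min(),ys.max())
def ringbox(th):
    W=model(P[:3]+[th,P[4]]); a=np.linspace(0,6.28,60); t=-.3  # ring plane tilt in panel frame
    pts=[]
    for q in a:
        # level at th=.3: normal in panel frame rotated by -0.3
        u=np.array([np.cos(-.3)*np.cos(q),np.sin(q),-np.sin(-.3)*np.cos(q)])*.03
        pts.append(proj("scene",W(-.042+u[0],u[1],.16+u[2]))[0])
    pts=np.array(pts); return pts.min(0),pts.max(0)
print(ringbox(0),ringbox(.05))
y=.383; d=np.array([np.cos(y),np.sin(y),0]); p=ctrl.get_obs()["ee_pos"]
for s in (0,.005,.01): print(s,"tip",proj("scene",p+(.14+s)*d+[0,0,-.07]),"end",proj("scene",p+(.15+s)*d))
print("obs tip",340/4.8+370,272/4+180,"end",405/4.8+370,208/4+180)
E
```

```text
(array([0.6467, 0.2734, 0.2271]), np.float64(1.0631905660524694)) (array([0.7244, 0.0803, 0.2246]), np.float64(0.741934508790564)) 0.20813341230034146
[[445.3893 244.2799]
 [528.674  268.7768]
 [373.9864 268.0221]]
[[446.5128 248.7356]
 [530.0215 274.6263]
 [374.3353 273.8921]]
ring box 422 470 228 273
(array([423.7911, 229.7684]), array([467.2454, 259.8295])) (array([424.746 , 233.2122]), array([468.5195, 265.3227]))
0 tip [[439.5416 246.1935]] end [[453.5356 228.0998]]
0.005 tip [[439.9755 249.2096]] end [[454.0747 231.3815]]
0.01 tip [[440.4126 252.2477]] end [[454.6183 234.6898]]
obs tip 440.83333333333337 248.0 end 454.375 232.0
```

{"name": "arm_command", "arguments": {"deltas": [{"translation": [0, 0, -0.12], "turn": [0, 0, 0]}, {"translation": [0, 0, -0.22], "turn": [0, 0, 0]}, {"translation": [-0.3, 0, -0.22], "turn": [0, 0, 0]}, {"translation": [-0.6, 0, -0.22], "turn": [0, 0, 0]}, {"translation": [-1, 0, -0.22], "turn": [0, 0, 0]}, {"translation": [-1.5, 0, -0.22], "turn": [0, 0, 0]}, {"translation": [-2, 0, -0.22], "turn": [0, 0, 0]}, {"translation": [-2.6, 0, -0.22], "turn": [0, 0, 0]}, {"translation": [-3.2, 0, -0.22], "turn": [0, 0, 0]}, {"translation": [-3.6, 0, -0.22], "turn": [0, 0, 0]}, {"translation": [-3.7, 0, -0.22], "turn": [0, 0, 0]}, {"translation": [-3.7, 0, -0.22], "turn": [0, 0, 0]}]}}

```text
time_s: 10.62
ee_pos: [0.4394, 0.0775, 0.3706]
eef_rot: [2.88, 1.57, 0.122]
force: [-0.0, 0.2, -3.8]
grip_width: 0.0236
```

```bash
python3 - <<'E'
from plan import *
plan([(.5165-.0045*np.cos(.116),-.3578+.0045*np.sin(.116),.37,-.116)],-1)
for c in("wrist","scene","top"): save(c+'8',optics.camera(c))
im=cv2.imread('pics/scene8.png'); a=cv2.resize(im[180:330,370:530],None,fx=4,fy=4,interpolation=cv2.INTER_CUBIC)
save('c8',a[:,:,::-1])
E
```

```text
t 10.62 p [0.439 0.078 0.371] q [ 0.092 -0.01   1.541  0.     1.609  1.28 ] F [-0.035  0.237 -3.761] w 0.023557432576300358
tool axes [[0.0012, 0.374, -0.9274], [0.0002, -0.9274, -0.374], [-1.0, 0.0003, -0.0012]]
-> (np.float64(0.5120302420657358), np.float64(-0.35727916988462416), 0.37, -0.116) tr [ 0.025 17.215  3.811] turn [ 5.721 -0.014 -0.   ]
```

View pics/c8.png

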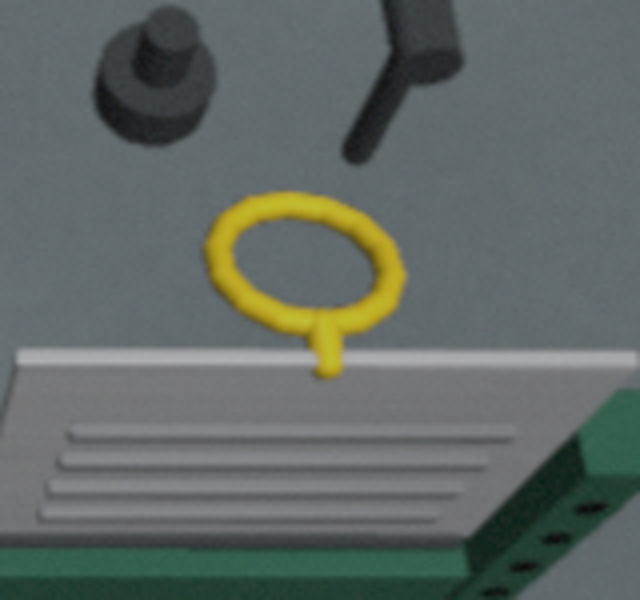

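{"name": "arm_command", "arguments": {"deltas": [{"translation": [0, 0.5, 0.1], "turn": [0.15, 0, 0]}, {"translation": [0, 1.5, 0.3], "turn": [0.5, 0, 0]}, {"translation": [0, 2.8, 0.6], "turn": [0.9, 0, 0]}, {"translation": [0, 4.3, 0.95], "turn": [1.4, 0, 0]}, {"translation": [0, 5.8, 1.3], "turn": [1.9, 0, 0]}, {"translation": [0, 7.3, 1.6], "turn": [2.4, 0, 0]}, {"translation": [0, 8.8, 1.95], "turn": [2.9, 0, 0]}, {"translation": [0, 10.3, 2.3], "turn": [3.4, 0, 0]}, {"translation": [0, 11.8, 2.6], "turn": [3.9, 0, 0]}, {"translation": [0, 13.3, 2.95], "turn": [4.4, 0, 0]}, {"translation": [0, 14.7, 3.25], "turn": [4.9, 0, 0]}, {"translation": [0, 15.8, 3.5], "turn": [5.3, 0, 0]}]}}

```text
time_s: 11.77
ee_pos: [0.5057, -0.3242, 0.3685]
eef_rot: [-0.457, 1.569, 2.602]
force: [0.3, -0.1, -3.4]
grip_width: 0.024
```

{"name": "arm_command", "arguments": {"deltas": [{"translation": [0, 0, 0], "turn": [0, 0, 0]}, {"translation": [0, 0, 0], "turn": [0, 0, 0]}]}}

```text
time_s: 11.93
ee_pos: [0.5057, -0.3227, 0.3681]
eef_rot: [-0.563, 1.568, 2.498]
force: [-0.4, 1.0, -3.3]
grip_width: 0.0232
```

```bash
python3 - <<'E'
from plan import *
plan([(.512,-.3573,.37,-.116)],-1)
E
```

```text
t 11.93 p [ 0.506 -0.323  0.368] q [-0.629  0.362  1.114  0.     1.669  1.023] F [-0.398  0.99  -3.309] w 0.02317805072348522
tool axes [[-0.0023, -0.081, -0.9967], [0.0017, -0.9967, 0.081], [-1.0, -0.0015, 0.0024]]
-> (0.512, -0.3573, 0.37, -0.116) tr [-0.078  1.358 -0.363] turn [0.4   0.028 0.017]
```

{"name": "arm_command", "arguments": {"deltas": [{"translation": [0, 0.5, -0.15], "turn": [0.15, 0, 0]}, {"translation": [0, 1, -0.27], "turn": [0.3, 0, 0]}, {"translation": [0, 1.3, -0.36], "turn": [0.4, 0, 0]}, {"translation": [0, 1.36, -0.36], "turn": [0.4, 0, 0]}, {"translation": [0, 1.36, -0.36], "turn": [0.4, 0, 0]}, {"translation": [0, 1.36, -0.36], "turn": [0.4, 0, 0]}]}}

```text
time_s: 12.43
ee_pos: [0.5123, -0.3555, 0.37]
eef_rot: [-1.566, 1.571, 1.462]
force: [0.2, -0.2, -3.0]
grip_width: 0.0239
```

```bash
python3 - <<'E'
from plan import *
plan([(.512,-.3573,.16,-.116),(.512,-.3573,.104,-.116)],-1)
for c in("wrist","scene"): save(c+'9',optics.camera(c))
im=cv2.imread('pics/scene9.png'); a=cv2.resize(im[60:290,60:320],None,fx=2.6,fy=2.6,interpolation=cv2.INTER_CUBIC)
save('c9',a[:,:,::-1])
E
```

```text
t 12.43 p [ 0.512 -0.355  0.37 ] q [-0.665  0.421  1.029  0.     1.691  1.019] F [ 0.211 -0.163 -3.024] w 0.02391467201462834
tool axes [[0.0, -0.113, -0.9936], [0.0002, -0.9936, 0.113], [-1.0, -0.0002, 0.0]]
-> (0.512, -0.3573, 0.16, -0.116) tr [8.4   0.076 0.002] turn [0.031 0.    0.002]
-> (0.512, -0.3573, 0.104, -0.116) tr [10.64   0.076  0.002] turn [0.031 0.    0.002]
```

View pics/wrist9.png

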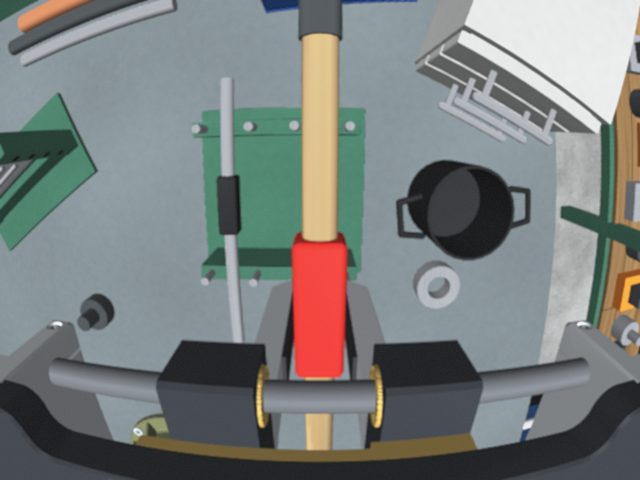

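View pics/c9.png

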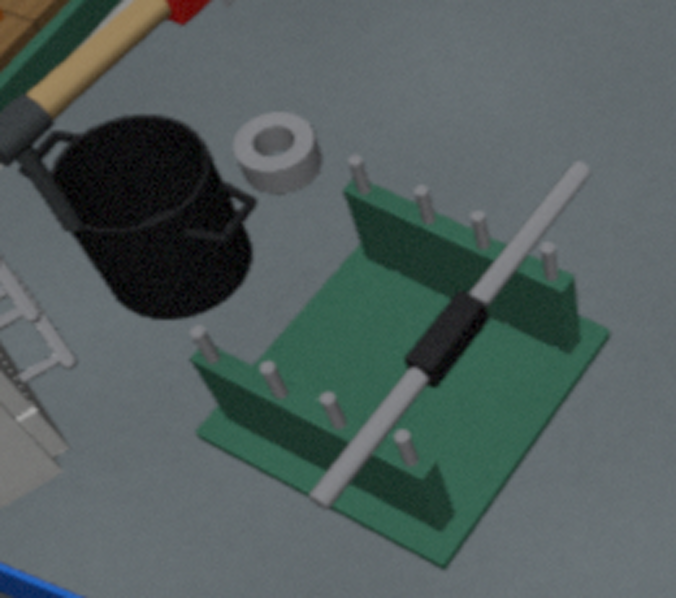

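{"name": "arm_command", "arguments": {"deltas": [{"translation": [0.4, 0.03, 0], "turn": [0.03, 0, 0]}, {"translation": [1.4, 0.07, 0], "turn": [0.03, 0, 0]}, {"translation": [2.7, 0.07, 0], "turn": [0.03, 0, 0]}, {"translation": [4, 0.07, 0], "turn": [0.03, 0, 0]}, {"translation": [5.2, 0.07, 0], "turn": [0.03, 0, 0]}, {"translation": [6.3, 0.07, 0], "turn": [0.03, 0, 0]}, {"translation": [7.3, 0.07, 0], "turn": [0.03, 0, 0]}, {"translation": [8, 0.07, 0], "turn": [0.03, 0, 0]}, {"translation": [8.3, 0.07, 0], "turn": [0.03, 0, 0]}, {"translation": [8.3, 0.07, 0], "turn": [0.03, 0, 0]}, {"translation": [8.3, 0.07, 0], "turn": [0.03, 0, 0]}]}}

```text
time_s: 13.45
ee_pos: [0.5122, -0.3579, 0.1631]
eef_rot: [2.59, 1.57, -0.668]
force: [-0.3, -0.0, -2.7]
grip_width: 0.0237
```

```bash
python3 - <<'E'
from plan import *
plan([(.512,-.3573,.104,-.116)],-1)
for c in("wrist","scene"): save(c+'10',optics.camera(c))
im=cv2.imread('pics/scene10.png'); a=cv2.resize(im[60:290,60:320],None,fx=2.6,fy=2.6,interpolation=cv2.INTER_CUBIC)
save('c10',a[:,:,::-1])
E
```

```text
t 13.45 p [ 0.512 -0.358  0.163] q [-0.669  0.517  1.363  0.     1.261  1.019] F [-0.316 -0.023 -2.669] w 0.023663411972158113
tool axes [[0.0005, -0.1164, -0.9932], [-0.0004, -0.9932, 0.1164], [-1.0, 0.0003, -0.0005]]
-> (0.512, -0.3573, 0.104, -0.116) tr [ 2.362 -0.025  0.011] turn [-0.008 -0.006 -0.004]
```

View pics/wrist10.png

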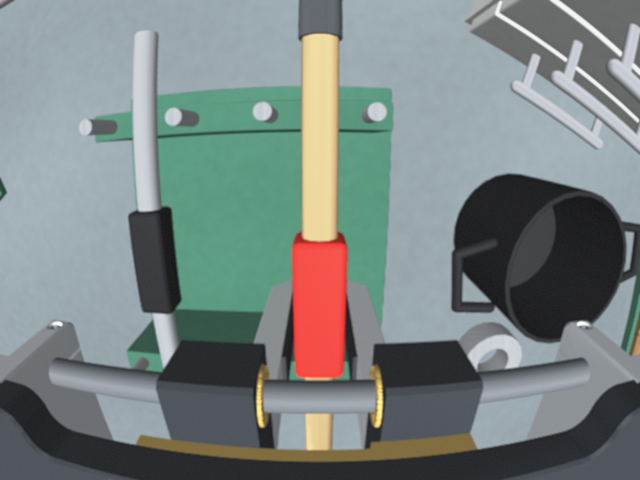

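View pics/c10.png

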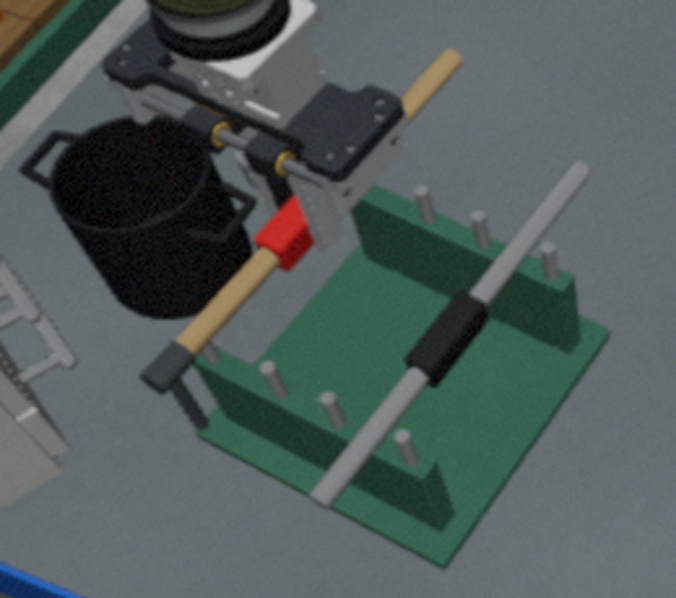

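{"name": "arm_command", "arguments": {"deltas": [{"translation": [0.4, -0.02, 0], "turn": [0, 0, 0]}, {"translation": [0.8, -0.02, 0], "turn": [0, 0, 0]}, {"translation": [1.2, -0.02, 0], "turn": [0, 0, 0]}, {"translation": [1.6, -0.02, 0], "turn": [0, 0, 0]}, {"translation": [1.9, -0.02, 0], "turn": [0, 0, 0]}, {"translation": [2.15, -0.02, 0], "turn": [0, 0, 0]}, {"translation": [2.3, -0.02, 0], "turn": [0, 0, 0]}, {"translation": [2.34, -0.02, 0], "turn": [0, 0, 0]}, {"translation": [2.34, -0.02, 0], "turn": [0, 0, 0]}]}}

```text
time_s: 14.3
ee_pos: [0.5121, -0.3575, 0.1043]
eef_rot: [2.414, 1.571, -0.844]
force: [-0.8, -0.0, -1.0]
grip_width: 0.0236
```

```bash
python3 - <<'E'
from plan import *
plan([(.512,-.3573,.104,-.116)],-1)
for c in("wrist","scene"): save(c+'11',optics.camera(c))
im=cv2.imread('pics/scene11.png'); a=cv2.resize(im[60:290,60:320],None,fx=2.6,fy=2.6,interpolation=cv2.INTER_CUBIC)
save('c11',a[:,:,::-1])
E
```

```text
t 14.3 p [ 0.512 -0.357  0.104] q [-0.668  0.578  1.414 -0.     1.149  1.02 ] F [-0.768 -0.036 -0.958] w 0.023551591297669993
tool axes [[0.0002, -0.1165, -0.9932], [-0.0002, -0.9932, 0.1165], [-1.0, 0.0002, -0.0002]]
-> (0.512, -0.3573, 0.104, -0.116) tr [ 0.012 -0.006  0.006] turn [-0.008 -0.002 -0.002]
```

View pics/c11.png

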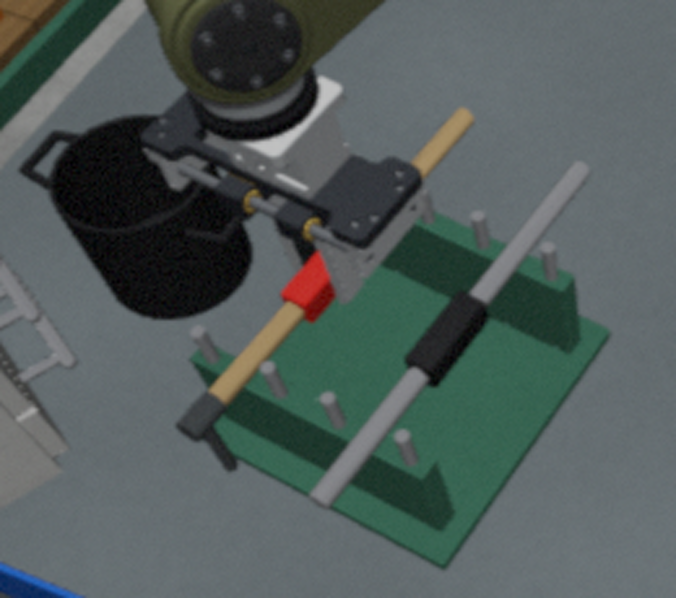

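{"name": "arm_command", "arguments": {"deltas": [{"translation": [0.03, 0, 0], "turn": [0, 0, 0]}, {"translation": [0.03, 0, 0], "turn": [0, 0, 0]}]}}

```text
time_s: 14.57
ee_pos: [0.5121, -0.3575, 0.1042]
eef_rot: [2.499, 1.57, -0.76]
force: [-4.4, 3.9, 8.7]
grip_width: 0.0237
```

{"name": "arm_command", "arguments": {"deltas": [{"translation": [0.03, 0, 0], "turn": [0, 0, 0]}, {"translation": [0.03, 0, 0], "turn": [0, 0, 0]}, {"translation": [0.03, 0, 0], "turn": [0, 0, 0]}, {"translation": [0.03, 0, 0], "turn": [0, 0, 0]}, {"translation": [0.03, 0, 0], "turn": [0, 0, 0]}], "gripper": 54}}

```text
time_s: 14.98
ee_pos: [0.5121, -0.3575, 0.1024]
eef_rot: [2.689, 1.571, -0.569]
force: [1.3, -0.3, -0.1]
grip_width: 0.0522
```

```bash
python3 - <<'E'
from plan import *
plan([],-1)
save('wrist12',optics.camera("wrist"))
E
```

```text
t 14.98 p [ 0.512 -0.357  0.102] q [-0.668  0.581  1.415  0.     1.145  1.02 ] F [ 1.32  -0.304 -0.088] w 0.05224184211346428
tool axes [[0.0001, -0.1165, -0.9932], [-0.0001, -0.9932, 0.1165], [-1.0, 0.0001, -0.0002]]
```

View pics/wrist12.png

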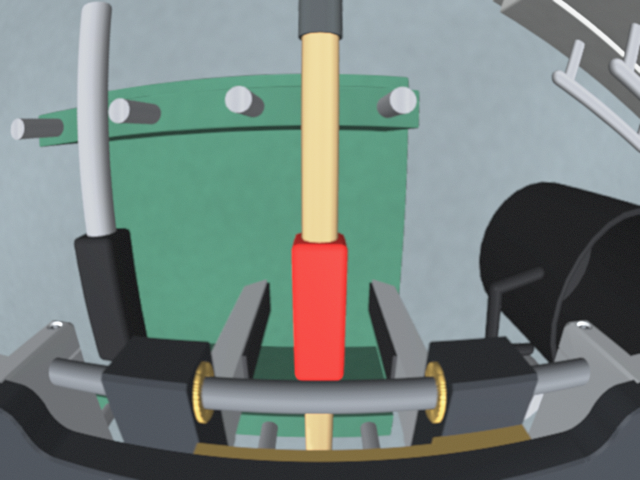

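{"name": "arm_command", "arguments": {"deltas": [{"translation": [-0.5, 0, 0], "turn": [0, 0, 0]}, {"translation": [-1.5, 0, 0], "turn": [0, 0, 0]}, {"translation": [-2.8, 0, 0], "turn": [0, 0, 0]}, {"translation": [-4.2, 0, 0], "turn": [0, 0, 0]}, {"translation": [-5.6, 0, 0], "turn": [0, 0, 0]}, {"translation": [-7, 0, 0], "turn": [0, 0, 0]}, {"translation": [-8, 0, 1], "turn": [0, 0, 0]}, {"translation": [-8.5, 0, 2.4], "turn": [0, 0, 0]}, {"translation": [-8.5, 0, 3.8], "turn": [0, 0, 0]}, {"translation": [-8.5, 0, 5], "turn": [0, 0, 0]}, {"translation": [-8.5, 0, 6], "turn": [0, 0, 0]}, {"translation": [-8.5, 0, 6], "turn": [0, 0, 0]}]}}

```text
time_s: 16.03
ee_pos: [0.3601, -0.3396, 0.3169]
eef_rot: [2.236, 1.568, -1.024]
force: [-0.2, -0.9, 1.0]
grip_width: 0.0542
```

```bash
python3 - <<'E'
from plan import *
plan([],-1)
for c in("wrist","scene","top"): save(c+'13',optics.camera(c))
im=cv2.imread('pics/scene13.png'); t=cv2.imread('pics/top13.png')
save('c13',cv2.resize(np.vstack([np.hstack([im[60:290,60:320],t[180:410,340:600]]),np.hstack([im[200:400,320:580],t[120:320,110:370]])]),None,fx=1.35,fy=1.35)[:,:,::-1])
save('c13f',cv2.resize(np.hstack([im[220:320,360:545],t[140:300,125:310][:100]]),None,fx=2.1,fy=4)[:,:,::-1])
E
```

```text
t 16.03 p [ 0.36  -0.34   0.317] q [-0.83   0.118  1.527 -0.     1.494  0.859] F [-0.248 -0.853  0.959] w 0.054223384734072566
tool axes [[0.0012, -0.1182, -0.993], [-0.002, -0.993, 0.1182], [-1.0, 0.0018, -0.0014]]
```

View pics/c13.png

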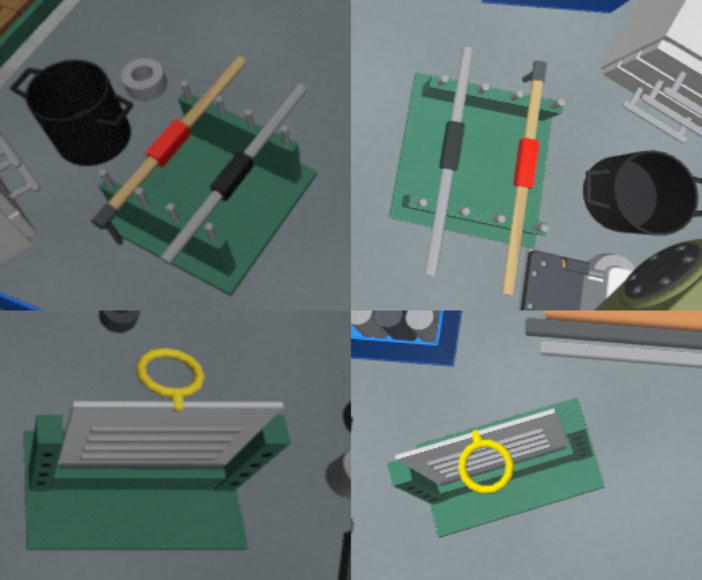

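View pics/c13f.png

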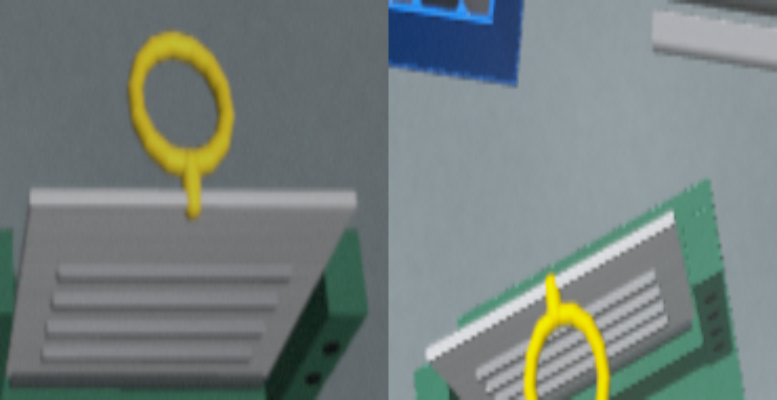

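```bash
python3 - <<'E' 2>&1 | tail -4
from plan import *
import fit
obs=[]
for c in("scene","top"):
    im=cv2.imread(f'pics/{c}13.png'); m=cv2.inRange(cv2.cvtColor(im,cv2.COLOR_BGR2HSV),(25,130,100),(35,255,255))
    cn=cv2.findContours(m,cv2.RETR_CCOMP,cv2.CHAIN_APPROX_NONE)
    q=max([q for q,h in zip(cn[0],cn[1][0]) if h[3]>=0],key=len); obs.append((c,np.array(cv2.fitEllipse(q)[0])))
print(obs)
print("ring closed",tri(obs),"expected",fit.model([.6137,.1477,.3831,0,0])(-.042,0,.16))
def g(p):
    a=fit.f(p[:5]); W=fit.model(list(p[:3])+[p[5],p[4]]); r=[a]
    for P,ob in ((W(-.042,0,.16),obs),(W(0,p[4]+.104,.17),(("scene",(529.5,269.5)),("top",(143.3,228.3)))),(W(0,p[4]-.104,.17),(("scene",(374.8,269.3)),("top",(260.5,194.3))))):
        for c,o in ob: r.append(proj(c,P)[0]-o)
    return np.concatenate(r)
s=least_squares(g,[.61,.148,.38,.47,0,0.]); print(s.x,np.abs(s.fun).max())
E
```

```text
(array([0.6467, 0.2734, 0.2271]), np.float64(1.0631905660524694)) (array([0.7244, 0.0803, 0.2246]), np.float64(0.741934508790564)) 0.20813341230034146
[('scene', array([445.8069, 245.524 ])), ('top', array([209.2368, 234.7439]))]
ring closed (array([0.5768, 0.1326, 0.2354]), np.float64(0.41371054869748036)) expected [0.5747 0.132  0.235 ]
[0.6145 0.1479 0.384  0.4683 0.0002 0.0042] 1.4255874586395976
```

```bash
python3 -c "
from station import ctrl
print(ctrl.hand_in()); print(ctrl.get_obs()['time_s'])"
```

```text
the job is handed in; nothing more can be done
None
the job is handed in; nothing more can be done
```

I took the hook pole from its rack, put the hook down through the yellow ring and pulled the flap onto its hard stop. Then I unhooked the pole, laid it back in its slot with the hook end away from the robot and hanging down, moved the arm clear and handed in. The clock last read about 16 s, well under the 58 s limit.

- **Flap:** the last fit from two cameras gives an angle of 0.004 rad, which is shut within measurement error. The ring centre came out about 2 mm from where it should be when shut.
- **Pole:** pictures show it resting on both rails between its pins. The gripper was open and clear of everything.
- **Forces and slip:** at the hard stop the wrist force settled at about 55 N (limit 120 N). The pole slid 4 to 5 mm in the jaws there, so I shifted where I set it down to match. The force briefly read about 10 N when I pressed the pole onto the rails just before letting go.

No check failed or disagreed.

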